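# Open the cryostat neck and bring the red-headed probe upright over it

## Task

Lift the yellow cap off the cryostat's neck and park it, upright and released, on the white top of the slim post. Then draw the red-headed probe out of the sloping rack, turn it upright, tip down, and finish while still holding it still over the middle of the open neck, its copper tip a few centimetres above the mouth and touching nothing. Leave the blue-headed probe and the other things on the bench where they are.

Things in the scene. Friction and masses are not known exactly. Their poses are not given: they have to be found in the camera images.
- cap: yellow upside-down cup, 54 mm across, 20 mm high, with a black round knob on top, 24 mm across. Origin: centre of the skirt's lower rim, z up. Bore 46 mm, 14 mm deep from below; roof 14 to 20 mm, knob 20 to 60 mm above the origin. At the start it sits loosely over the neck, its origin 14 mm below the mouth. 0.08 to 0.17 kg
- neck_mouth (a point): centre of the mouth of the cryostat's steel neck, 75 mm above the bench; neck 38 mm outside, 28 mm bore, standing on a bolted round flange 210 mm across, 12 mm thick, which carries two fittings up to 62 mm high, 65 to 70 mm from the neck's axis. Fixed; z up
- post_top (a point): centre of the white top disc (28 mm across) of the slim fixed post, 100 mm above the bench; rod below it 14 mm, foot 70 mm across. Parked on it, the cap's roof rests on the disc and its origin is 14 mm below this point; z up
- post: the same slim post; origin at the centre of its foot on the bench, z up
- rack: grey rack fixed to the bench, base plate 170 x 212 mm; origin: centre of its underside. Two white sleeves, side by side 110 mm apart along the rack's y, slope by 35 degrees from vertical with their mouths leaning to the rack's -x (roughly towards the robot), mouths 125 mm above the bench
- sleeves: the pair of sloping white sleeves on the rack; origin: midway between the two mouths. z points up and out along the bores (35 degrees from vertical), y across the pair; the mouths are at y = +55 and -55 mm in this frame. Bore 21 mm, 30 mm outside, 110 mm long
- probe: red-headed probe, in either sleeve, collar resting on the mouth; 2.5 mm play, pulls straight out. Origin on its axis, underside of the collar; z from tip to head, near the sleeve's z (within 3 degrees, resting slack); y level, along the sleeves' y. Shaft 16 mm thick, z -100 to 0 mm; collar 36 mm across, z 0 to 8; rod, z 8 to 18; box head z 18 to 70, 36 mm along x, 30 mm along y (flat sides to grip); stub to z 80. 0.17 to 0.35 kg
- probe_head (a point): centre of the red box head, 44 mm above the probe's origin along its z; axes as the probe's
- probe_tip (a point): centre of the lower end of the probe's copper tip, 100 mm below the probe's origin along its z; axes as the probe's
- probe_blue: the same probe with a blue head, in the other sleeve; to be left alone. Origin and axes as the red one
- jar: bystander: jar with a blue lid, 60 mm across and 60 mm high; origin: centre of its underside
- driver: bystander: screwdriver with an orange handle, 180 mm long, lying; origin near its middle, x along it
- clamp: bystander: aluminium clamp ring, 68 mm across, 16 mm high, lying; origin: centre of its underside
- blank: bystander: steel blank flange with a copper face, 70 mm across, 14 mm high, lying; origin: centre of its underside
- cup: bystander: blue mug 80 mm across, 80 mm high; origin: centre of its underside
- cryostat: the cryostat's top flange with its neck; origin: centre of the flange's underside on the bench, z up

How it is judged:
On the way, in this order (a step that is already met when the one before it is completed fails the run):
1. the cap rests on the post, released, with the red probe still in the rack (horizontal distance between cap and post_top below 0.014 m and z of cap in the frame of post_top between -0.018 and -0.01 m and angle between cap's own z axis and vertical below 0.1 rad and contact force between cap and post above 0.2 N and contact force between the fingers and cap below 0.1 N and z of probe_tip in the frame of sleeves below -0.06 m), for 0.2 s.
2. the red probe is held with its tip drawn clear of the sleeve (z of probe_tip in the frame of sleeves above 0.005 m and contact force between the fingers and probe above 1 N), for 0.1 s.
At the end, for the whole second after the job is handed in: Cap on the post: within 14 mm of its centre, upright within 0.1 rad, released. Red probe held in the fingers, at rest, touching nothing else, upright (tip down) within 0.14 rad, its tip within 14 mm of the neck's axis and 10 to 80 mm above the mouth (horizontal distance between cap and post_top below 0.014 m and z of cap in the frame of post_top between -0.018 and -0.01 m and angle between cap's own z axis and vertical below 0.1 rad and contact force between cap and post above 0.2 N and contact force between each of the fingers, probe and cap below 0.1 N and angle between probe's own z axis and vertical below 0.14 rad and horizontal distance between probe_tip and neck_mouth below 0.014 m and z of probe_tip in the frame of neck_mouth between 0.01 and 0.08 m and contact force between the fingers and probe above 1 N and linear speed of probe below 0.02 m/s and angular speed of probe below 0.15 rad/s and contact force between probe and cryostat below 0.1 N and contact force between probe and rack below 0.1 N and contact force between probe and post below 0.1 N and contact force between probe and probe_blue below 0.1 N); the arm keeps its last pose, push and grip.
It fails at once if the cap falls to the bench or the flange (height (world z) of cap below 0.035 m).
It fails at once if the red probe is dropped (height (world z) of probe below 0.08 m).
It fails at once if the blue probe, jar, screwdriver, clamp ring, blank flange or mug is displaced by more than 30 mm (distance of any of probe_blue, jar, driver, clamp, blank, cup from where it was at the start of the episode above 0.03 m).
It also fails if it takes over 54 s, if anything falls off the work surface, if the arm or the gripper's body presses on something with over 40 N, if the wrist force passes 120 N, or if a joint passes its speed limit or range.

## Robot

A 7-joint arm with a two-finger parallel gripper is mounted at the origin on the work surface. World frame = base frame: x ahead of the robot, y to its left, z up, the work surface at z = 0. Lengths are in m, angles in rad, forces in N, time in s.
With the tool pointing down it reaches from about 0.425 to 0.925 m from the base axis. Payload 6.8 kg.
Tool frame: the origin (TCP) lies at the very end of the fingers, on their centre line; the grasp point (between the pads) lies env.grasp_offset behind it (env.grasp_offset is the distance from the TCP to the grasp point, in m); z points along the fingers, y is the line along which they close (so a half turn about z gives the same grasp; the last joint's range is limited). The gripper opens to 88 mm and grips with 3 to 60 N. Pads are 20 mm wide; open, the fingers measure 115 mm over their backs; the gripper's body (75 mm by 178 mm) begins 61 mm behind the grasp point.
Start: joints at [1.178, 0.477, 0.022, 1.555, -0.011, 1.109, -0.083], TCP at [0.19, -0.648, 0.189] pointing down, gripper open.
Joint ranges: [-2.96, 2.96], [-0.34, 2.1], [-1.41, 1.46], [0.24, 2.44], [-1.37, 4.51], [0.17, 1.92], [-2.96, 2.96]. Speed limits (rad/s): [2.39, 2.39, 3.14, 3.14, 3.14, 3.14, 3.14].

## Interface

Orientations are given as a unit quaternion [w, x, y, z].
In Python, from cell import read_state, optics, workorder, env gives the robot as it stands. The module is installed in compiled form; this text tells all that it offers.
- The arm moves only by the tool jog_arm, never from a script. Its argument "steps" is one flat list of numbers, 7 for each row, row after row: the opening in per cent of the stroke, from 0 (shut) to 100 (fully open), then the shift along the tool's x, y, z in cm, then the turn, a rotation vector about the tool's x, y, z in rad. In form: [claw, tx, ty, tz, wx, wy, wz, claw, tx, ty, tz, wx, wy, wz, ...]. A call has 1 to 12 rows; each row is the pose to reach, as a shift and turn from the pose commanded when the call began, along the tool's axes at that moment; what a row does not reach only later rows make up. A row lasts 1/10 s, in which the tool goes at most 50 mm and 8.59 degrees, less where a joint would pass 70% of its speed; a pose out of reach is approached as far as the arm can. A call with a gripper value outside its range is refused whole. The fingers move at their own pace and stop on an object; "force" is the grip in N (left out, the last holds). Time passes only in rows, so rows that repeat a pose let the fingers close. It gives the time, the measured TCP pose, the force, the opening and the grip force at its end, in the units of the state.
- read_state(): the state, without advancing time (a new reading comes with each control period).
- optics.snapshot(name): name is "scene" or "top"; returns a dict with "image" (420x560x3 uint8, blue, green, red), "K" (3x3 intrinsics, pixels), "extrinsics" (4x4, takes a point from world to camera coordinates). Camera axes: x right, y up, looking along -z (the intrinsics and any distortion apply to the point x, -y, -z); pixel columns grow to the right and rows downward; lengths in m; the calibration is good to about 2 mm. A picture is of the moment at which its call begins. There is no depth.
- workorder.job_done(): hands the job in; it is judged then, once.
The state is a dict: "clock": time; "q": joint angles; "joint_vel": joint speeds; "joint_torque": joint torques, N m; "tool_pos": TCP position; "ee_rot": TCP orientation; "contact_force": force on the tool from outside, world axes, zero at the start; "wrist_torque": the same for the moment, N m; "finger_gap": opening from 0.0 (shut) to 1.0 (fully open); "gripper_force": force on a finger pad.
Only numpy, scipy, OpenCV 4.12 (cv2) and the standard library are available. Lean on these libraries where they do the work, as an engineer would, in place of code of your own. Each camera call takes 0.05 s, during which the arm holds its last target. There are 200 camera calls.

## Working session

There is one attempt and no reset: what is moved stays moved. The work goes in short steps, Python scripts to look and compute and a tool call to move; the robot and the scene stay as the last step left them, time stands still between calls to the robot, and variables do not carry over. Pictures are saved under pics/ and viewed, at most 10 in all, crops included, and the job is handed in when it is done.

Besides the shell and the picture viewer there is one more tool, called after "Request:" by a JSON object that holds its "method" and its "body", one argument or row to a line. jog_arm: Moves the arm, as the interface text tells. Its arguments: {"type":"object","properties":{"steps":{"type":"array"},"force":{"type":"number"}},"required":["steps"]}

```bash
mkdir -p pics; ls; python3 - <<'E'
from cell import read_state, optics, workorder, env
import cv2,numpy as np
for n in("scene","top"):
    s=optics.snapshot(n); cv2.imwrite(f"pics/{n}0.png",s["image"]); np.savez(f"{n}.npz",K=s["K"],E=s["extrinsics"])
    print(n,s["K"].tolist(),np.round(s["extrinsics"],4).tolist(),[k for k in s])
st=read_state(); print(st, env.grasp_offset)
E
```

```text
pics
scene [[402.6682012744197, 0.0, 270.94667692203006], [0.0, 402.6682012744197, 208.60497988255605], [0.0, 0.0, 1.0]] [[-0.7488, 0.6628, 0.0029, 0.4068], [-0.554, -0.6282, 0.5463, 0.26], [0.3639, 0.4075, 0.8376, -1.3691], [0.0, 0.0, 0.0, 1.0]] ['image', 'K', 'extrinsics']
top [[413.40853524671286, 0.0, 278.4006782610462], [0.0, 413.40853524671286, 211.74014103523768], [0.0, 0.0, 1.0]] [[-0.0092, -1.0, -0.0004, 0.0219], [0.9963, -0.0092, 0.0854, -0.5898], [-0.0854, 0.0004, 0.9964, -1.4519], [0.0, 0.0, 0.0, 1.0]] ['image', 'K', 'extrinsics']
{'clock': 0.1, 'q': array([ 1.17790562,  0.47767132,  0.02236751,  1.55624732, -0.01149767,
        1.10926631, -0.08310889]), 'joint_vel': array([ 0.00050396, -0.00291617,  0.0002052 , -0.00239294, -0.00107596,
        0.00014222, -0.0006038 ]), 'joint_torque': array([ 4.72303873e-03, -5.84090817e+01,  1.54032480e+00, -2.73315418e+01,
       -5.41181909e-02,  1.31410125e-02,  5.61454601e-05]), 'tool_pos': array([ 0.18947303, -0.6473129 ,  0.18775482]), 'ee_rot': array([-7.13944505e-04,  9.89879262e-01,  1.41910224e-01, -1.61113388e-04]), 'contact_force': array([-0.19906533,  0.09277136,  0.47936505]), 'wrist_torque': array([0.02196581, 0.03437037, 0.0151715 ]), 'gripper_force': 0.0, 'finger_gap': 1.003958761632879} 0.0187
```

View pics/scene0.png

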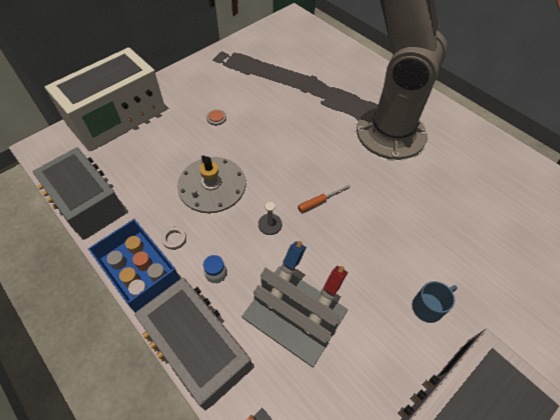

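View pics/top0.png

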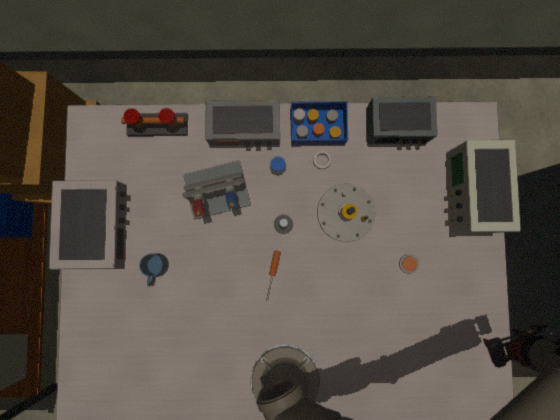

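```bash
python3 - <<'E'
import cv2
a=cv2.imread("pics/top0.png")[150:270,180:380]; cv2.imwrite("pics/topc.png",cv2.resize(a,None,fx=4,fy=4,interpolation=cv2.INTER_CUBIC))
a=cv2.imread("pics/scene0.png")[145:335,170:360]; cv2.imwrite("pics/scenec.png",cv2.resize(a,(570,570),interpolation=cv2.INTER_CUBIC))
E
```

```text
(no output)
```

View pics/topc.png

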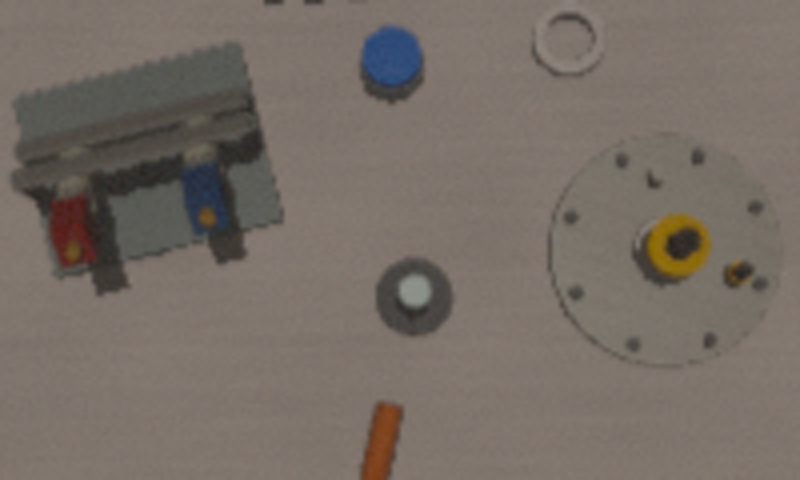

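View pics/scenec.png

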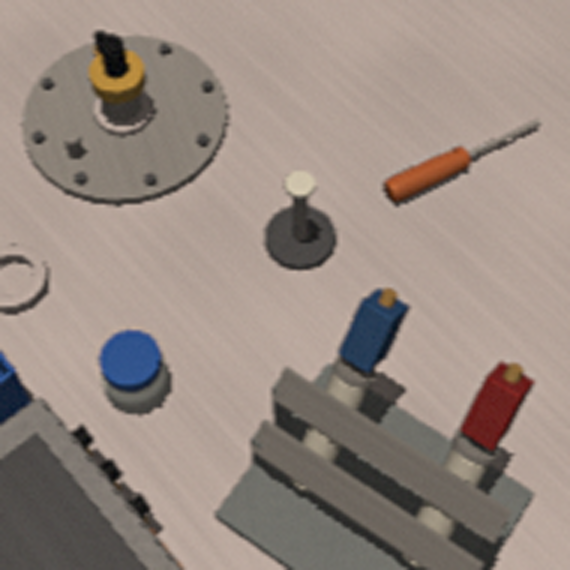

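```bash
cat > h.py <<'E'
import numpy as np
from scipy.optimize import least_squares
C={n:np.load(f"{n}.npz") for n in("top","scene")}
def ray(n,uv):
    K,E=C[n]["K"],C[n]["E"]; d=np.linalg.inv(K)@[uv[0],uv[1],1]; d=np.array([d[0],-d[1],-d[2]])
    R=E[:3,:3]; return -R.T@E[:3,3], R.T@d
def atz(n,uv,z):
    o,d=ray(n,uv); return o+d*(z-o[2])/d[2]
def proj(n,P):
    K,E=C[n]["K"],C[n]["E"]; c=E[:3,:3]@P+E[:3,3]; p=K@[c[0],-c[1],-c[2]]; return p[:2]/p[2]
def tri(a,b):
    return least_squares(lambda P:np.r_[proj("top",P)-a,proj("scene",P)-b],[.65,0,.1]).x
T=lambda x,y:np.array([180+(x+.5)/4-.5,150+(y+.5)/4-.5])
S=lambda x,y:np.array([170+(x+.5)/3-.5,145+(y+.5)/3-.5])
E
python3 - <<'E'
from h import *
np.set_printoptions(precision=4,suppress=True)
print("post",tri(T(414,293),S(300,183)),atz("top",T(414,293),.1),atz("scene",S(300,183),.1), "foot",atz("top",T(414,297),.005),atz("scene",S(300,238),.006))
print("flange",atz("top",T(665,250),.012),atz("scene",S(125,118),.012))
print("cap roof",atz("top",T(679,245),.081),atz("scene",S(117,71),.081))
print("red",tri(T(73,252),S(514,370)),"blue",tri(T(208,215),S(388,296)))
for p in [(55,277),(283,218),(240,42),(14,98)]: print(atz("top",T(*p),.006))
# predicted: sleeve mouth white/collar centres
print("jar",atz("top",T(392,57),.06),"driver",atz("top",T(380,450),.015))
E
```

```text
post [ 0.5469 -0.0002  0.0929] [0.5456 0.0009 0.1   ] [0.5507 0.0027 0.1   ] foot [ 0.5475 -0.0002  0.005 ] [0.5514 0.0036 0.006 ]
flange [ 0.5874 -0.2267  0.012 ] [ 0.5933 -0.2188  0.012 ]
cap roof [ 0.5859 -0.2275  0.081 ] [ 0.5895 -0.223   0.081 ]
red [0.5767 0.2731 0.1807] blue [0.6047 0.1661 0.1815]
[0.5685 0.324  0.006 ]
[0.6202 0.1178 0.006 ]
[0.7824 0.1566 0.006 ]
[0.7325 0.3628 0.006 ]
jar [0.7563 0.0177 0.06  ] driver [0.4109 0.0316 0.015 ]
```

```bash
cat >> h.py <<'E'
from scipy.spatial.transform import Rotation as R
def down(yaw,tilt=0):  # tool x heading yaw, tool z tilted forward by tilt
    x=np.array([np.cos(yaw),np.sin(yaw),0]);z=np.array([0,0,1.])
    tz=np.sin(tilt)*x-np.cos(tilt)*z; tx=np.cos(tilt)*x+np.sin(tilt)*z
    return R.from_matrix(np.c_[tx,np.cross(tz,tx),tz])
def go(p,rot=None):
    from cell import read_state
    s=read_state(); q=s["ee_rot"]; r=R.from_quat(np.r_[q[1:],q[0]])
    d=r.inv().apply(np.array(p)-s["tool_pos"])*100; w=(r.inv()*rot).as_rotvec() if rot is not None else np.zeros(3)
    print("cm",np.round(d,2),"rot",np.round(w,3),"t",round(s["clock"],2),"F",np.round(s["contact_force"],1),"gap",round(s["finger_gap"],3))
E
python3 - <<'E'
from h import *
go([.5885,-.2245,.19],down(np.radians(13.6)))
E
```

```text
cm [ 50.17 -29.37  -0.19] rot [-0.001  0.     0.047] t 0.1 F [-0.2  0.1  0.5] gap 1.004
```

Request:
{"method": "jog_arm", "body": {
  "steps": [100, 50.2, -29.4, -0.2, 0, 0, 0.047, 100, 50.2, -29.4, -0.2, 0, 0, 0.047, 100, 50.2, -29.4, -0.2, 0, 0, 0.047, 100, 50.2, -29.4, -0.2, 0, 0, 0.047, 100, 50.2, -29.4, -0.2, 0, 0, 0.047, 100, 50.2, -29.4, -0.2, 0, 0, 0.047, 100, 50.2, -29.4, -0.2, 0, 0, 0.047, 100, 50.2, -29.4, -0.2, 0, 0, 0.047, 100, 50.2, -29.4, -0.2, 0, 0, 0.047, 100, 50.2, -29.4, -0.2, 0, 0, 0.047, 100, 50.2, -29.4, -0.2, 0, 0, 0.047, 100, 50.2, -29.4, -0.2, 0, 0, 0.047],
  "force": 20
}}

```text
clock: 1.3
tool_pos: [0.5911, -0.2202, 0.1902]
ee_rot: [-0.001, 0.993, 0.121, 0.0]
contact_force: [-0.3, 0.3, -0.8]
finger_gap: 1.0
gripper_force: 0.0
```

```bash
python3 - <<'E'
from h import *
go([.588,-.2245,.088],down(np.radians(13.6)))
E
```

```text
cm [-0.42  0.36 10.22] rot [-0.002 -0.001  0.005] t 1.3 F [-0.3  0.3 -0.8] gap 1.0
```

Request:
{"method": "jog_arm", "body": {
  "steps": [100, 0, 0, 2, 0, 0, 0, 100, 0, 0, 4, 0, 0, 0, 100, 0, 0, 4, 0, 0, 0, 100, 0, 0, 4, 0, 0, 0]
}}

```text
clock: 1.7
tool_pos: [0.5884, -0.2248, 0.1504]
ee_rot: [-0.0, 0.993, 0.118, -0.001]
contact_force: [-0.6, 0.5, 0.5]
finger_gap: 0.999
gripper_force: 0.0
```

```bash
python3 - <<'E'
from h import *
go([.588,-.2245,.088],down(np.radians(13.6)))
from cell import optics
import cv2
o=[]
for n,c in(("top",(310,175)),("scene",(170,125))):
    a=optics.snapshot(n)["image"]; cv2.imwrite(f"pics/{n}1.png",a)
    o.append(cv2.resize(a[c[1]:c[1]+80,c[0]:c[0]+80],None,fx=5,fy=5,interpolation=cv2.INTER_CUBIC))
cv2.imwrite("pics/c1.png",np.hstack(o))
E
```

```text
cm [-0.03 -0.03  6.24] rot [-0.001  0.001  0.   ] t 1.7 F [-0.6  0.5  0.5] gap 0.999
```

View pics/c1.png

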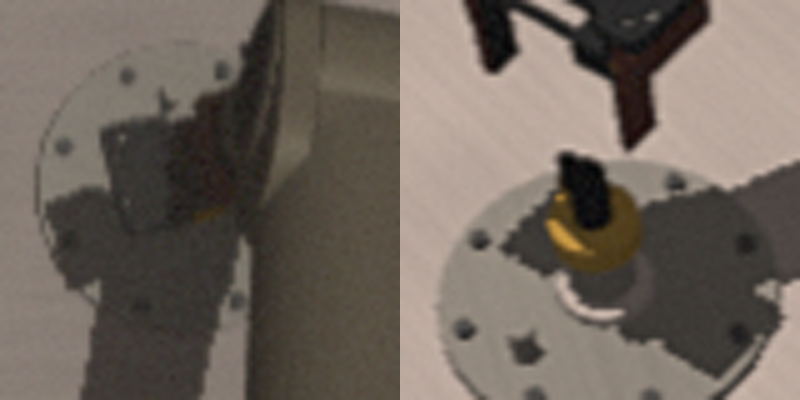

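```bash
python3 - <<'E'
from h import *
p=np.array([.5884,-.2248,.1504]); y=down(np.radians(13.6)).as_matrix()[:,1]
for s in(-.05,-.044,0,.044,.05): print(s,(proj("scene",p+s*y)-[170,125])*5+[400,0])
for z in(.121,.081): print((proj("scene",np.array([.5884,-.2248,z]))-[170,125])*5+[400,0])
E
```

```text
-0.05 [647.23420774 174.93348261]
-0.044 [638.71610025 170.10105156]
0 [577.11541535 135.15419712]
0.044 [516.99870377 101.04921968]
0.05 [508.91299382  96.46209327]
[584.01216309 169.47320668]
[592.93278745 213.86325895]
```

Request:
{"method": "jog_arm", "body": {
  "steps": [100, 0, 0, 2, 0, 0, 0, 100, 0, 0, 4, 0, 0, 0, 100, 0, 0, 5.8, 0, 0, 0, 100, 0, 0, 5.8, 0, 0, 0, 100, 0, 0, 5.8, 0, 0, 0]
}}

```text
clock: 2.3
tool_pos: [0.5894, -0.225, 0.0936]
ee_rot: [0.0, 0.993, 0.118, 0.0]
contact_force: [0.5, -0.2, 0.4]
finger_gap: 1.002
gripper_force: 0.0
```

```bash
python3 - <<'E'
from h import *
go([.588,-.2245,.088],down(np.radians(13.6)))
from cell import optics
import cv2
o=[]
for n,c in(("top",(310,175)),("scene",(170,125))):
    a=optics.snapshot(n)["image"]; cv2.imwrite(f"pics/{n}2.png",a)
    o.append(cv2.resize(a[c[1]:c[1]+80,c[0]:c[0]+80],None,fx=5,fy=5,interpolation=cv2.INTER_CUBIC))
cv2.imwrite("pics/c2.png",cv2.convertScaleAbs(np.hstack(o),alpha=1.6))
E
```

```text
cm [-0.12 -0.08  0.56] rot [ 0.001 -0.001  0.   ] t 2.3 F [ 0.5 -0.2  0.4] gap 1.002
```

View pics/c2.png

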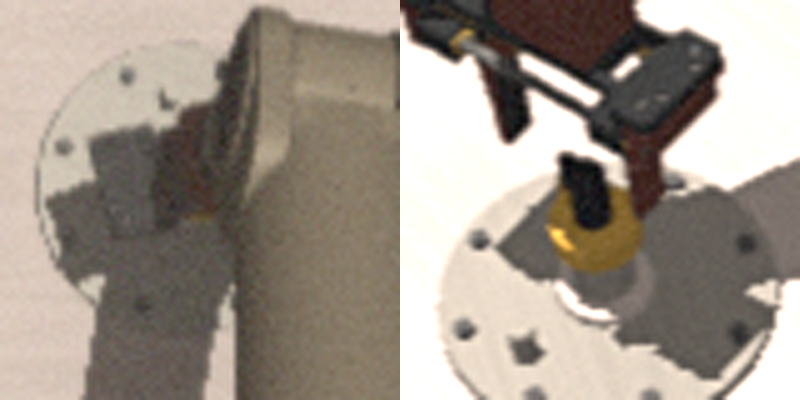

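```bash
python3 - <<'E'
from h import *
p=np.array([.5894,-.225,.0936]); M=down(np.radians(13.6)).as_matrix()
f=lambda P:(proj("scene",P)-[170,125])*5+[400,0]
for s in(-1,1):
  for x in(-.01,.01):
    for y in(.044,.0575): print(s,x,y,f(p+M@[x,s*y,0]).round(), f(p+M@[x,s*y,-.0187]).round())
E
```

```text
-1 -0.01 0.044 [659. 224.] [655. 203.]
-1 -0.01 0.0575 [677. 235.] [674. 214.]
-1 0.01 0.044 [637. 246.] [633. 226.]
-1 0.01 0.0575 [655. 257.] [652. 237.]
1 -0.01 0.044 [542. 157.] [537. 136.]
1 -0.01 0.0575 [524. 147.] [519. 125.]
1 0.01 0.044 [520. 178.] [514. 157.]
1 0.01 0.0575 [502. 168.] [497. 147.]
```

Request:
{"method": "jog_arm", "body": {
  "steps": [100, 0, 0, 0.3, 0, 0, 0, 60, 0, 0, 0.3, 0, 0, 0, 30, 0, 0, 0.3, 0, 0, 0, 10, 0, 0, 0.3, 0, 0, 0, 10, 0, 0, 0.3, 0, 0, 0, 10, 0, 0, 0.3, 0, 0, 0, 10, 0, 0, 0.3, 0, 0, 0],
  "force": 10
}}

```text
clock: 3.1
tool_pos: [0.5889, -0.2246, 0.0896]
ee_rot: [0.0, 0.993, 0.119, 0.0]
contact_force: [-0.6, 0.6, 0.0]
finger_gap: 0.49
gripper_force: 0.0
```

```bash
python3 - <<'E'
from h import *
go([.588,-.2245,.088],down(np.radians(13.6)))
from cell import optics
import cv2
o=[]
for n,c in(("top",(310,175)),("scene",(170,125))):
    a=optics.snapshot(n)["image"]; cv2.imwrite(f"pics/{n}3.png",a)
    o.append(cv2.resize(a[c[1]:c[1]+80,c[0]:c[0]+80],None,fx=5,fy=5,interpolation=cv2.INTER_CUBIC))
cv2.imwrite("pics/c3.png",cv2.convertScaleAbs(np.hstack(o),alpha=1.8))
E
```

```text
cm [-0.08 -0.03  0.16] rot [ 0. -0.  0.] t 3.1 F [-0.6  0.6  0. ] gap 0.49
```

View pics/c3.png

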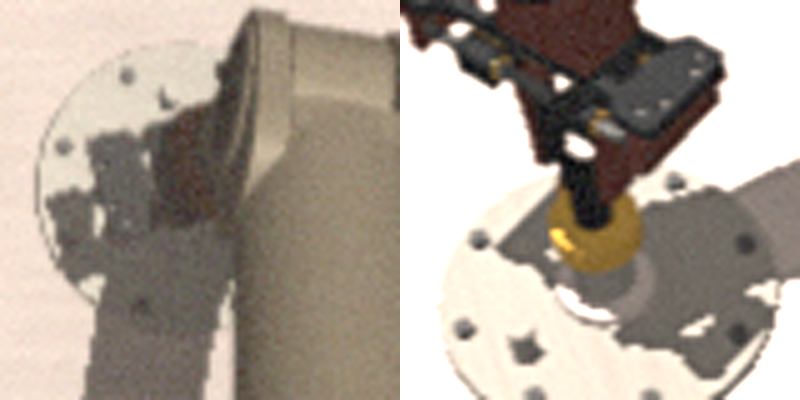

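Request:
{"method": "jog_arm", "body": {
  "steps": [10, 0, 0, 0, 0, 0, 0, 10, 0, 0, 0, 0, 0, 0, 10, 0, 0, 0, 0, 0, 0, 10, 0, 0, 0, 0, 0, 0],
  "force": 10
}}

```text
clock: 3.6
tool_pos: [0.5888, -0.2246, 0.0896]
ee_rot: [0.0, 0.993, 0.119, 0.0]
contact_force: [0.3, 0.3, 0.1]
finger_gap: 0.106
gripper_force: 0.0
```

```bash
python3 - <<'E'
from h import *
from cell import optics
import cv2
a=optics.snapshot("scene")["image"]; cv2.imwrite("pics/scene4.png",a)
b=optics.snapshot("top")["image"]; cv2.imwrite("pics/top4.png",b)
f=lambda a,x,y,w,h,k:cv2.resize(a[y:y+h,x:x+w],None,fx=k,fy=k,interpolation=cv2.INTER_CUBIC)
im=np.hstack([f(a,185,130,50,60,8),f(b,320,170,50,60,8)])
print(im.shape); cv2.imwrite("pics/c4.png",(255*(im/255.)**.6).astype(np.uint8))
E
```

```text
(480, 800, 3)
```

View pics/c4.png

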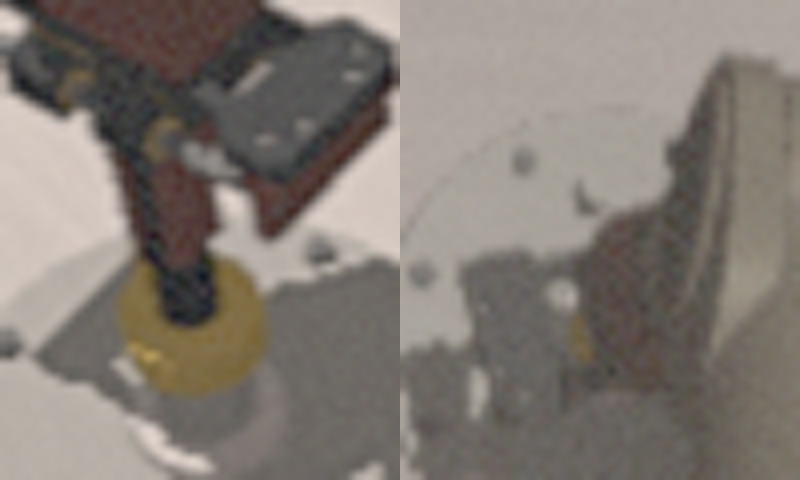

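Request:
{"method": "jog_arm", "body": {
  "steps": [100, 0, 0, 0, 0, 0, 0, 100, 0, 0, 0, 0, 0, 0, 100, 0, 0, 0, 0, 0, 0, 100, 0, 0, 0, 0, 0, 0, 100, 0, 0, 0, 0, 0, 0, 100, 0, 0, 0, 0, 0, 0, 100, 0, 0, 0, 0, 0, 0, 100, 0, 0, 0, 0, 0, 0, 100, 0, 0, 0.7, 0, 0, 0, 100, 0, 0, 1.4, 0, 0, 0, 100, 0, 0, 2.0, 0, 0, 0, 100, 0, 0, 2.3, 0, 0, 0],
  "force": 10
}}

```text
clock: 4.9
tool_pos: [0.5882, -0.2244, 0.0653]
ee_rot: [-0.0, 0.993, 0.119, -0.001]
contact_force: [0.1, 0.1, -0.7]
finger_gap: 0.999
gripper_force: 0.0
```

Request:
{"method": "jog_arm", "body": {
  "steps": [10, 0, 0, 0, 0, 0, 0, 10, 0, 0, 0, 0, 0, 0, 10, 0, 0, 0, 0, 0, 0, 10, 0, 0, 0, 0, 0, 0, 10, 0, 0, 0, 0, 0, 0, 10, 0, 0, 0, 0, 0, 0, 10, 0, 0, 0, 0, 0, 0, 10, 0, 0, 0, 0, 0, 0, 10, 0, 0, 0, 0, 0, 0],
  "force": 10
}}

```text
clock: 5.8
tool_pos: [0.5889, -0.2248, 0.0666]
ee_rot: [0.0, 0.993, 0.119, 0.0]
contact_force: [0.9, -1.4, -0.4]
finger_gap: 0.271
gripper_force: 10.0
```

Request:
{"method": "jog_arm", "body": {
  "steps": [10, 0, 0, 0, 0, 0, 0, 10, 0, 0, 0, 0, 0, 0, 10, 0, 0, -0.5, 0, 0, 0, 10, 0, 0, -1.2, 0, 0, 0, 10, 0, 0, -2.2, 0, 0, 0, 10, 0, 0, -3.5, 0, 0, 0, 10, 0, 0, -5, 0, 0, 0, 10, 0, 0, -6, 0, 0, 0, 10, 0, 0, -6.5, 0, 0, 0, 10, 0, 0, -6.5, 0, 0, 0],
  "force": 30
}}

```text
clock: 6.8
tool_pos: [0.5894, -0.2248, 0.1327]
ee_rot: [0.0, 0.993, 0.119, 0.001]
contact_force: [-0.1, -0.6, -0.5]
finger_gap: 0.268
gripper_force: 30.0
```

```bash
python3 - <<'E'
from h import *
go([.5889-.0395,-.2248+.227,.1316],down(np.radians(13.6)))
E
```

```text
cm [  1.46 -23.01   0.09] rot [ 0.001 -0.002  0.   ] t 6.8 F [-0.1 -0.6 -0.5] gap 0.268
```

Request:
{"method": "jog_arm", "body": {
  "steps": [10, 0.2, -2, 0, 0, 0, 0, 10, 0.3, -5, 0, 0, 0, 0, 10, 0.5, -8, 0, 0, 0, 0, 10, 0.7, -11, 0, 0, 0, 0, 10, 0.9, -14, 0, 0, 0, 0, 10, 1.1, -17, 0, 0, 0, 0, 10, 1.3, -20, 0, 0, 0, 0, 10, 1.4, -22, 0, 0, 0, 0, 10, 1.5, -23, 0, 0, 0, 0, 10, 1.5, -23, 0, 0, 0, 0, 10, 1.5, -23, 0, 0, 0, 0, 10, 1.5, -23, 0, 0, 0, 0]
}}

```text
clock: 8.0
tool_pos: [0.5494, 0.0006, 0.1314]
ee_rot: [0.0, 0.993, 0.117, -0.0]
contact_force: [-0.5, 0.2, -2.3]
finger_gap: 0.265
gripper_force: 30.0
```

```bash
python3 - <<'E'
from h import *
go([.5494,.0022,.0916],down(np.radians(13.6)))
from cell import optics
import cv2
o=[]
for n in("scene","top"):
    a=optics.snapshot(n)["image"]; cv2.imwrite(f"pics/{n}5.png",a)
    h=cv2.cvtColor(a,cv2.COLOR_BGR2HSV); m=cv2.inRange(h,(18,110,40),(32,255,255))
    k,_,st,c=cv2.connectedComponentsWithStats(m)
    print(n,[(st[i].tolist(),c[i].round(1).tolist()) for i in range(1,k) if st[i][4]>25])
o=proj("scene",np.array([.548,.0015,.1])); print(o)
a=cv2.imread("pics/scene5.png")[150:250,220:320]
b=cv2.imread("pics/top5.png")[180:280,230:330]
cv2.imwrite("pics/c5.png",cv2.resize((255*(np.hstack([a,b])/255.)**.6).astype(np.uint8),(800,400),interpolation=cv2.INTER_CUBIC))
E
```

```text
cm [ 0.04 -0.15  3.98] rot [ 0.001  0.    -0.002] t 8.0 F [-0.5  0.2 -2.3] gap 0.265
scene [([261, 191, 19, 17, 212], [269.6, 200.4])]
top [([308, 109, 10, 14, 96], [312.4, 114.7]), ([330, 127, 10, 11, 89], [334.5, 131.9])]
[270.10976987 204.84591274]
```

View pics/c5.png

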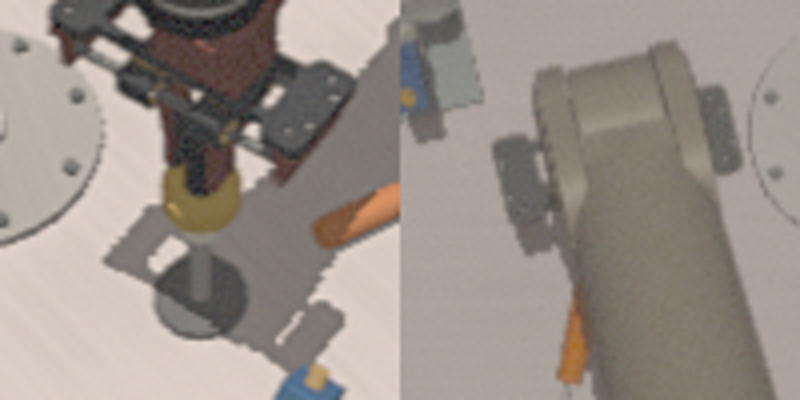

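```bash
python3 - <<'E'
from h import *
t=np.linspace(0,6.28,60)
def bb(x,y,z):
    P=np.array([proj("scene",np.array([x+.027*np.cos(a),y+.027*np.sin(a),z+h])) for a in t for h in(0,.02)]); return np.r_[P.min(0),P.max(0)]
z=.061+.0645
print(bb(.5507,.0027,z),bb(.5507,.0027,z+.01))
r=least_squares(lambda p:bb(p[0],p[1],z)-[260.5,190.5,279.5,207.5],[.55,0]);print(r.x,r.fun)
# same method on start image for the cap vs .061
import cv2
h=cv2.cvtColor(cv2.imread("pics/scene0.png"),cv2.COLOR_BGR2HSV); m=cv2.inRange(h,(18,110,40),(32,255,255)); m[:150]=0;m[200:]=0;m[:,:180]=0;m[:,240:]=0
x,y,w,hh=cv2.boundingRect(m);print(x,y,w,hh)
r=least_squares(lambda p:bb(p[0],p[1],.061)-[x-.5,y-.5,x+w-.5,y+hh-.5],[.55,-.2]);print(r.x,r.fun)
E
```

```text
[259.26561437 187.59800576 280.04257166 208.91247438] [259.18239317 185.33982236 280.12703446 206.79837928]
[0.55144964 0.00490846] [-0.89971767 -2.24003422  0.90047854  2.10637409]
200 162 18 18
[ 0.59050614 -0.224086  ] [-0.62527035 -0.3398678   0.63529832  0.30507924]
```

Request:
{"method": "jog_arm", "body": {
  "steps": [10, 0, 0, 0.8, 0, 0, 0, 10, 0, 0, 1.8, 0, 0, 0, 10, 0, 0, 2.6, 0, 0, 0, 10, 0, 0, 3.2, 0, 0, 0, 10, 0, 0, 3.6, 0, 0, 0, 10, 0, 0, 3.8, 0, 0, 0, 10, 0, 0, 3.8, 0, 0, 0, 10, 0, 0, 3.8, 0, 0, 0]
}}

```text
clock: 8.9
tool_pos: [0.5495, 0.0025, 0.0938]
ee_rot: [0.0, 0.993, 0.119, 0.0]
contact_force: [0.6, 0.1, -1.7]
finger_gap: 0.264
gripper_force: 30.0
```

Request:
{"method": "jog_arm", "body": {
  "steps": [10, 0, 0.1, 0.2, 0, 0, 0, 10, 0, 0.1, 0.2, 0, 0, 0, 10, 0, 0.1, 0.3, 0, 0, 0, 10, 0, 0.1, 0.3, 0, 0, 0]
}}

```text
clock: 9.3
tool_pos: [0.5498, 0.0013, 0.0915]
ee_rot: [0.0, 0.993, 0.119, 0.0]
contact_force: [-2.0, -0.5, 6.9]
finger_gap: 0.26
gripper_force: 30.0
```

Contact with the post (6.9 N up). Release and lift.

Request:
{"method": "jog_arm", "body": {
  "steps": [100, 0, 0, 0, 0, 0, 0, 100, 0, 0, 0, 0, 0, 0, 100, 0, 0, 0, 0, 0, 0, 100, 0, 0, 0, 0, 0, 0, 100, 0, 0, 0, 0, 0, 0, 100, 0, 0, -1, 0, 0, 0, 100, 0, 0, -3, 0, 0, 0, 100, 0, 0, -6, 0, 0, 0, 100, 0, 0, -10, 0, 0, 0, 100, 0, 0, -14, 0, 0, 0, 100, 0, 0, -14, 0, 0, 0]
}}

```text
clock: 10.4
tool_pos: [0.5531, 0.002, 0.2372]
ee_rot: [0.0, 0.993, 0.119, 0.005]
contact_force: [-0.1, -0.4, -0.1]
finger_gap: 0.997
gripper_force: 0.0
```

```bash
cat >> h.py <<'E'
Y=np.radians(13.6); TL=np.radians(35)
ROT=down(Y,TL); AX=-ROT.as_matrix()[:,2]
_a=atz("top",T(73,252),.1905); _b=atz("scene",S(514,370),.1905); STUB=(_a+_b)/2
def red(z): return STUB+AX*(z-.080)
OFF=.033
E
python3 - <<'E'
from h import *
from h import _a,_b
print(_a,_b,STUB,AX,"mouth",red(0))
a=atz("top",T(208,215),.1905);b=atz("scene",S(388,296),.1905);print("blue",a,b,"yaw from stubs",np.degrees(np.arctan2((a+b)[0]-2*STUB[0],-((a+b)[1]-2*STUB[1]))))
go(red(.027+.14)-OFF*AX,ROT)
from cell import optics
import cv2
a=optics.snapshot("scene")["image"]
m=cv2.inRange(cv2.cvtColor(a,cv2.COLOR_BGR2HSV),(18,110,40),(32,255,255));m[:,:255]=0;m[225:]=0;m[:,290:]=0
print(cv2.boundingRect(m))
t=np.linspace(0,6.28,60)
P=np.array([proj("scene",np.array([.5507+.027*np.cos(x),.0027+.027*np.sin(x),.086+h])) for x in t for h in(0,.02)]);print(P.min(0),P.max(0)+.5)
E
```

```text
[0.57532378 0.27194025 0.1905    ] [0.58145623 0.27486061 0.1905    ] [0.57839001 0.27340043 0.1905    ] [-0.55749393 -0.13487198  0.81915204] mouth [0.62298952 0.28419019 0.12496784]
blue [0.60382941 0.16491725 0.1905    ] [0.60834981 0.16931241 0.1905    ] yaw from stubs 14.607209029890559
cm [  5.74 -25.78   0.26] rot [0.002 0.6   0.001] t 10.4 F [-0.1 -0.4 -0.1] gap 0.997
(260, 198, 20, 19)
[259.58170876 196.17966426] [280.22175855 217.44283112]
```

Request:
{"method": "jog_arm", "body": {
  "steps": [100, 1, -3, 0, 0, 0.1, 0, 100, 2, -7, 0, 0, 0.2, 0, 100, 3, -11, 0, 0, 0.3, 0, 100, 4, -15, 0.1, 0, 0.4, 0, 100, 5, -20, 0.2, 0, 0.5, 0, 100, 5.7, -24, 0.3, 0, 0.6, 0, 100, 5.7, -25.8, 0.3, 0, 0.6, 0, 100, 5.7, -25.8, 0.3, 0, 0.6, 0, 100, 5.7, -25.8, 0.3, 0, 0.6, 0, 100, 5.7, -25.8, 0.3, 0, 0.6, 0, 100, 5.7, -25.8, 0.3, 0, 0.6, 0]
}}

```text
clock: 11.55
tool_pos: [0.5446, 0.2639, 0.2273]
ee_rot: [-0.034, 0.949, 0.112, 0.293]
contact_force: [-0.1, 0.2, 0.3]
finger_gap: 1.002
gripper_force: 0.0
```

```bash
python3 - <<'E'
from h import *
go(red(.027+.14)-OFF*AX,ROT)
go(red(.027)-OFF*AX,ROT)
from cell import optics,read_state
import cv2
a=optics.snapshot("scene")["image"]; cv2.imwrite("pics/scene6.png",a); x0,y0=270,170
im=cv2.resize((255*(a[y0:y0+120,x0:x0+133]/255.)**.6).astype(np.uint8),None,fx=5,fy=5,interpolation=cv2.INTER_CUBIC)
s=read_state();p=s["tool_pos"];q=s["ee_rot"];M=R.from_quat(np.r_[q[1:],q[0]]).as_matrix()
for nm,c in(("tool",p-M[:,2]*OFF),("world",p+[0,0,OFF])):
  print(nm,[((proj("scene",c+M@[x,y,0])-[x0,y0])*5).round().tolist() for x in(-.01,.01) for y in(-.044,.044)])
cv2.imwrite("pics/c6.png",im)
E
```

```text
cm [ 0.76 -0.13 -0.39] rot [ 0.002  0.012 -0.001] t 11.55 F [-0.1  0.2  0.3] gap 1.002
cm [ 0.92 -0.15 13.61] rot [ 0.002  0.012 -0.001] t 11.55 F [-0.1  0.2  0.3] gap 1.002
tool [[538.0, 368.0], [357.0, 266.0], [526.0, 384.0], [342.0, 279.0]]
world [[521.0, 394.0], [337.0, 289.0], [508.0, 411.0], [321.0, 303.0]]
```

View pics/c6.png

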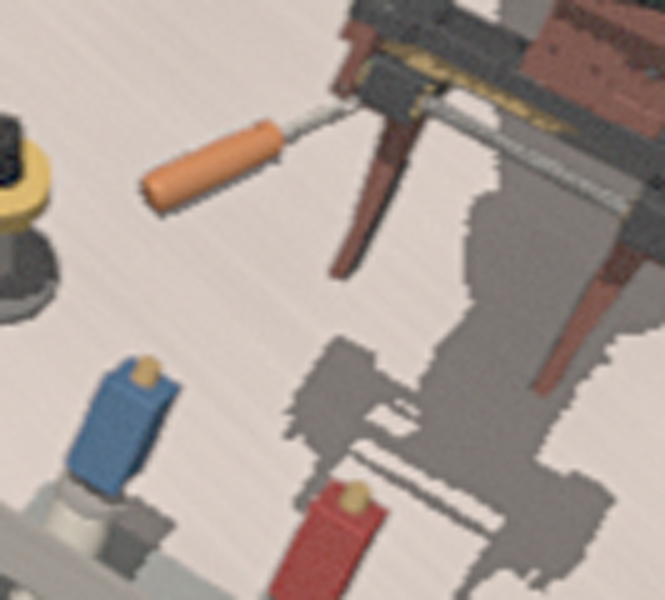

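Request:
{"method": "jog_arm", "body": {
  "steps": [100, 0.8, -0.1, 0, 0, 0.012, 0, 100, 0.8, -0.1, 2, 0, 0.012, 0, 100, 0.8, -0.1, 4, 0, 0.012, 0, 100, 0.8, -0.1, 6, 0, 0.012, 0, 100, 0.8, -0.1, 6, 0, 0.012, 0, 100, 0.8, -0.1, 6, 0, 0.012, 0]
}}

```text
clock: 12.2
tool_pos: [0.5834, 0.2758, 0.1826]
ee_rot: [-0.036, 0.947, 0.113, 0.299]
contact_force: [-0.1, -0.5, -0.1]
finger_gap: 1.004
gripper_force: 0.0
```

```bash
python3 - <<'E'
from h import *
go(red(.027)-OFF*AX,ROT)
E
```

```text
cm [-0.    0.12  7.64] rot [ 0.    -0.001 -0.   ] t 12.2 F [-0.1 -0.5 -0.1] gap 1.004
```

Request:
{"method": "jog_arm", "body": {
  "steps": [100, 0, 0.1, 2, 0, 0, 0, 100, 0, 0.1, 4, 0, 0, 0, 100, 0, 0.1, 5.5, 0, 0, 0, 100, 0, 0.1, 6.5, 0, 0, 0, 100, 0, 0.1, 7.3, 0, 0, 0, 100, 0, 0.1, 7.6, 0, 0, 0, 100, 0, 0.1, 7.6, 0, 0, 0]
}}

```text
clock: 12.9
tool_pos: [0.6263, 0.2864, 0.1221]
ee_rot: [-0.036, 0.947, 0.113, 0.299]
contact_force: [-0.6, 0.3, 0.3]
finger_gap: 0.995
gripper_force: 0.0
```

Request:
{"method": "jog_arm", "body": {
  "steps": [10, 0, 0, 0, 0, 0, 0, 10, 0, 0, 0, 0, 0, 0, 10, 0, 0, 0, 0, 0, 0, 10, 0, 0, 0, 0, 0, 0, 10, 0, 0, 0, 0, 0, 0, 10, 0, 0, 0, 0, 0, 0, 10, 0, 0, 0, 0, 0, 0, 10, 0, 0, 0, 0, 0, 0, 10, 0, 0, 0, 0, 0, 0, 10, 0, 0, 0, 0, 0, 0],
  "force": 20
}}

```text
clock: 13.9
tool_pos: [0.6261, 0.2855, 0.1212]
ee_rot: [-0.035, 0.947, 0.113, 0.298]
contact_force: [0.1, 0.6, 0.4]
finger_gap: 0.342
gripper_force: 20.0
```

Request:
{"method": "jog_arm", "body": {
  "steps": [10, 0, 0, 0, 0, 0, 0, 10, 0, 0, 0, 0, 0, 0, 10, 0, 0, -0.5, 0, 0, 0, 10, 0, 0, -1.2, 0, 0, 0, 10, 0, 0, -2, 0, 0, 0, 10, 0, 0, -3, 0, 0, 0, 10, 0, 0, -4, 0, 0, 0],
  "force": 45
}}

```text
clock: 14.6
tool_pos: [0.6029, 0.2798, 0.1544]
ee_rot: [-0.035, 0.947, 0.113, 0.298]
contact_force: [-0.8, 0.5, -2.5]
finger_gap: 0.339
gripper_force: 45.0
```

Request:
{"method": "jog_arm", "body": {
  "steps": [10, 0, 0, -1, 0, 0, 0, 10, 0, 0, -2, 0, 0, 0, 10, 0, 0, -3, 0, 0, 0, 10, 0, 0, -4, 0, 0, 0, 10, 0, 0, -5, 0, 0, 0, 10, 0, 0, -6, 0, 0, 0, 10, 0, 0, -7, 0, 0, 0, 10, 0, 0, -8, 0, 0, 0, 10, 0, 0, -9, 0, 0, 0, 10, 0, 0, -9.5, 0, 0, 0, 10, 0, 0, -9.5, 0, 0, 0, 10, 0, 0, -9.5, 0, 0, 0]
}}

```text
clock: 15.8
tool_pos: [0.5509, 0.2674, 0.2318]
ee_rot: [-0.035, 0.947, 0.113, 0.298]
contact_force: [-0.2, -0.8, -3.2]
finger_gap: 0.336
gripper_force: 45.0
```

```bash
python3 - <<'E'
from h import *
from cell import optics
import cv2
p=np.array([.5889,-.2248,.0]) 
go([.5,.2,.33],down(Y)); 
for n in("scene","top"):
    a=optics.snapshot(n)["image"];cv2.imwrite(f"pics/{n}7.png",a)
    h=cv2.cvtColor(a,cv2.COLOR_BGR2HSV); m=cv2.inRange(h,(170,120,40),(180,255,255))|cv2.inRange(h,(0,150,40),(6,255,255))
    k,_,st,c=cv2.connectedComponentsWithStats(m)
    print(n,[(st[i].tolist(),c[i].round(1).tolist()) for i in range(1,k) if st[i][4]>25])
E
```

```text
cm [  0.27   5.35 -11.79] rot [ 0.   -0.61  0.  ] t 15.8 F [-0.2 -0.8 -3.2] gap 0.336
scene [([349, 217, 24, 29, 384], [360.0, 231.2])]
top [([123, 109, 18, 16, 205], [131.4, 116.5]), ([158, 109, 17, 16, 201], [166.2, 116.1]), ([190, 220, 10, 14, 97], [194.7, 226.7])]
```

```bash
python3 - <<'E'
from h import *
go([.54,.2,.30],down(Y))
E
```

```text
cm [ 1.76  6.29 -7.13] rot [ 0.001 -0.61   0.001] t 15.9 F [ 0.4  0.  -2.2] gap 0.337
```

Request:
{"method": "jog_arm", "body": {
  "steps": [10, 0.5, 0, -2, 0, -0.04, 0, 10, 1, 0, -4, 0, -0.12, 0, 10, 1.4, 0, -6, 0, -0.2, 0, 10, 1.8, 1, -7.1, 0, -0.28, 0, 10, 1.8, 2, -7.1, 0, -0.36, 0, 10, 1.8, 3, -7.1, 0, -0.44, 0, 10, 1.8, 4, -7.1, 0, -0.52, 0, 10, 1.8, 5, -7.1, 0, -0.58, 0, 10, 1.8, 6.3, -7.1, 0, -0.61, 0, 10, 1.8, 6.3, -7.1, 0, -0.61, 0, 10, 1.8, 6.3, -7.1, 0, -0.61, 0]
}}

```text
clock: 17.0
tool_pos: [0.5406, 0.2002, 0.2998]
ee_rot: [0.0, 0.993, 0.118, 0.0]
contact_force: [-0.3, 0.1, -3.0]
finger_gap: 0.34
gripper_force: 45.0
```

```bash
python3 - <<'E'
from h import *
go([.5885,-.2245,.30],down(Y))
E
```

```text
cm [-5.32 42.41  0.  ] rot [ 0.001 -0.    -0.   ] t 17.0 F [-0.3  0.1 -3. ] gap 0.34
```

Request:
{"method": "jog_arm", "body": {
  "steps": [10, -0.2, 2, 0, 0, 0, 0, 10, -0.7, 6, 0, 0, 0, 0, 10, -1.3, 10, 0, 0, 0, 0, 10, -1.8, 14, 0, 0, 0, 0, 10, -2.3, 18, 0, 0, 0, 0, 10, -2.8, 22, 0, 0, 0, 0, 10, -3.3, 26, 0, 0, 0, 0, 10, -3.8, 30, 0, 0, 0, 0, 10, -4.3, 34, 0, 0, 0, 0, 10, -4.8, 38, 0, 0, 0, 0, 10, -5.1, 41, 0, 0, 0, 0, 10, -5.3, 42.4, 0, 0, 0, 0]
}}

```text
clock: 18.2
tool_pos: [0.5886, -0.2268, 0.3005]
ee_rot: [0.001, 0.993, 0.117, 0.0]
contact_force: [-0.1, 0.1, -3.1]
finger_gap: 0.34
gripper_force: 45.0
```

Request:
{"method": "jog_arm", "body": {
  "steps": [10, 0, 0, 1, 0, 0, 0, 10, 0, 0, 2, 0, 0, 0, 10, 0, 0, 3, 0, 0, 0, 10, 0, 0, 4, 0, 0, 0, 10, 0, 0, 5, 0, 0, 0, 10, 0, 0, 6, 0, 0, 0, 10, 0, 0, 7, 0, 0, 0, 10, 0, 0, 7, 0, 0, 0, 10, 0, 0, 7, 0, 0, 0]
}}

```text
clock: 19.1
tool_pos: [0.5889, -0.2246, 0.2305]
ee_rot: [0.0, 0.993, 0.118, 0.0]
contact_force: [0.5, -0.1, -2.0]
finger_gap: 0.34
gripper_force: 45.0
```

```bash
python3 - <<'E'
from h import *
from cell import optics
import cv2
go([.5885,-.2245,.22],down(Y))
a=optics.snapshot("scene")["image"];cv2.imwrite("pics/scene8.png",a)
b=cv2.imread("pics/scene0.png")
for z in (.125,.15,.2,.225): print(z,proj("scene",np.array([.5905,-.222,z])).round(1))
for nm,lo,hi in(("copper",(3,70,40),(22,255,255)),("red",(172,100,40),(180,255,255)),("yellow",(18,110,40),(32,255,255))):
    m=cv2.inRange(cv2.cvtColor(a,cv2.COLOR_BGR2HSV),lo,hi); k,_,st,c=cv2.connectedComponentsWithStats(m)
    print(nm,[(st[i].tolist(),c[i].round(1).tolist()) for i in range(1,k) if st[i][4]>8 and 170<c[i][0]<300 and 80<c[i][1]<240])
g=cv2.cvtColor(a,cv2.COLOR_BGR2HSV)
for r in range(136,186,2): print(r,' '.join("%d/%d/%d"%tuple(g[r,x]) for x in range(198,222,2)))
E
```

```text
cm [-0.04 -0.02  1.05] rot [ 0. -0.  0.] t 19.1 F [ 0.5 -0.1 -2. ] gap 0.34
0.125 [206.6 158.9]
0.15 [205.4 153.1]
0.2 [202.9 140.7]
0.225 [201.6 134.2]
copper [([173, 67, 38, 29, 275], [194.3, 83.1]), ([175, 88, 9, 5, 13], [178.7, 90.3]), ([179, 95, 5, 6, 16], [180.7, 97.2]), ([188, 95, 7, 5, 16], [190.5, 97.2]), ([198, 104, 5, 8, 19], [199.7, 107.0]), ([211, 109, 13, 13, 73], [218.4, 116.7]), ([206, 110, 13, 9, 44], [210.5, 113.5]), ([195, 112, 8, 4, 13], [199.0, 113.5]), ([199, 117, 5, 6, 12], [200.9, 118.9]), ([191, 122, 4, 7, 11], [192.8, 125.2]), ([200, 122, 8, 9, 24], [202.9, 125.7]), ([202, 154, 7, 14, 57], [204.7, 160.2]), ([260, 197, 21, 20, 270], [269.9, 207.4])]
red []
yellow [([261, 197, 19, 20, 243], [270.0, 207.4])]
136 10/40/190 11/39/72 9/27/67 9/34/74 11/40/180 12/39/188 12/40/191 12/39/184 12/39/183 12/40/187 10/40/186 11/41/185
138 10/39/191 8/36/106 9/34/74 14/41/68 11/38/166 12/40/187 10/36/189 11/39/190 11/37/185 11/39/183 11/39/185 11/38/187
140 11/40/187 12/38/120 12/36/71 7/33/69 11/40/161 11/38/186 11/39/184 10/39/188 11/36/191 11/40/186 10/40/185 13/39/185
[... 1889 characters left out ...]
13/38/60 11/32/64
174 15/24/64 13/39/59 18/37/118 15/33/77 18/34/127 23/30/67 23/32/63 17/32/56 20/28/54 15/32/64 19/33/61 17/29/61
176 15/30/68 20/29/53 17/37/62 10/26/60 13/36/64 10/27/57 18/44/58 11/33/61 23/35/58 12/40/64 10/29/78 13/29/62
178 16/38/148 16/37/146 10/32/71 13/35/66 13/37/62 15/32/64 19/32/63 13/32/56 13/32/56 15/26/60 9/32/79 13/33/70
180 16/37/145 16/36/148 12/38/180 13/36/85 21/29/61 9/28/64 13/29/61 19/35/58 11/35/58 17/31/57 10/38/80 11/29/71
182 15/38/148 17/35/145 10/40/191 12/40/177 13/35/65 15/33/61 15/33/62 9/31/58 18/24/54 10/32/71 11/35/80 12/34/76
184 20/37/146 17/36/142 12/37/159 11/39/198 14/38/170 15/36/86 13/29/62 13/30/60 12/36/71 12/33/77 7/41/81 7/34/67
```

Request:
{"method": "jog_arm", "body": {
  "steps": [10, -0.1, -0.1, 0.5, 0, 0, 0, 10, -0.1, -0.1, 1, 0, 0, 0, 10, -0.1, -0.1, 1.5, 0, 0, 0, 10, -0.1, -0.1, 1.5, 0, 0, 0, 10, -0.1, -0.1, 1.5, 0, 0, 0, 10, -0.1, -0.1, 1.5, 0, 0, 0, 10, -0.1, -0.1, 1.5, 0, 0, 0, 10, -0.1, -0.1, 1.5, 0, 0, 0, 10, -0.1, -0.1, 1.5, 0, 0, 0, 10, -0.1, -0.1, 1.5, 0, 0, 0]
}}

```text
clock: 20.15
tool_pos: [0.5877, -0.2238, 0.2156]
ee_rot: [0.0, 0.993, 0.119, 0.0]
contact_force: [-0.4, -0.3, -2.5]
finger_gap: 0.34
gripper_force: 45.0
```

```bash
python3 - <<'E'
from cell import workorder,read_state
s=read_state();print(s["tool_pos"],s["contact_force"],s["finger_gap"],abs(s["joint_vel"]).max())
print(workorder.job_done())
E
```

```text
[ 0.58773824 -0.2237783   0.21560821] [-0.37290496 -0.26742372 -2.49519837] 0.3400610727822425 0.0017893559830677768
the job is handed in; nothing more can be done
None
```

The job is handed in at about 20 s of the 54 s, with no verdict returned: the yellow cap sits released on the post, and the red probe is held still and upright over the open neck, its tip an estimated 45 mm above the mouth.

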